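# Lock the board housing down in its repair fixture

## Robot

A 7-joint arm with a two-finger parallel gripper is mounted at the origin on the work surface. World frame = base frame: x ahead of the robot, y to its left, z up, the work surface at z = 0. Lengths are in m, angles in degrees, forces in N, time in s.
With the tool pointing down it reaches from about 0.425 to 1.025 m from the base axis. Payload 9.4 kg.
Tool frame: the origin (TCP) lies at the very end of the fingers, on their centre line; the grasp point (between the pads) lies 19 mm behind it; z points along the fingers, y is the line along which they close (so a half turn about z gives the same grasp; the last joint's range is limited). The gripper opens to 93 mm and grips with 3 to 60 N. Pads are 15 mm wide; open, the fingers measure 128 mm over their backs; the gripper's body (75 mm by 188 mm) begins 65 mm behind the grasp point.
Start: joints at [-72.347, 34.337, -0.143, 91.639, 0.103, 54.024, -4.572], TCP at [0.272, 0.672, 0.219] pointing down, gripper open.
Joint ranges: [-147.43, 147.43], [-19.82, 112.94], [-74.19, 73.91], [6.32, 146.72], [-59.91, 239.91], [6.04, 106.73], [-150.56, 150.56]. Speed limits (degrees/s): [127.2, 127.2, 172.46, 172.46, 180, 180, 180].

## Interface

Orientations are given as a 3x3 rotation matrix whose columns are the frame's x, y, z axes.
In Python, from station import telemetry, grab_frame, finish_job gives the robot as it stands.
- The arm moves only by the tool step_arm, never from a script. Its argument "targets" is a list of rows, each a list of 7 numbers: the closure, from -1 (fully open) to 1 (shut), so that 0 is half open, then the shift along the world's x, y, z in mm, then the turn, a rotation vector about the world's x, y, z in rad. A call has 1 to 12 rows; each row shifts and turns the commanded pose from where the row before left it; what a row does not reach is not made up. A row lasts 1/10 s, in which the tool goes at most 50 mm and 8.59 degrees, less where a joint would pass 70% of its speed; a pose out of reach is approached as far as the arm can. A call is refused whole if a number of a shift passes 50 or a number of a turn 0.15, either way. A call with a gripper value outside its range is refused whole. The fingers move at their own pace and stop on an object; "force" is the grip in N (left out, the last holds). Time passes only in rows, so rows that do not move let the fingers close. It gives the time, the measured TCP pose, the force, the opening and the grip force at its end, in the units of the state.
- telemetry.state(): the state, without advancing time (a new reading comes with each control period).
- grab_frame(name): name is "side" or "top" or "wrist"; returns a dict with "pixels" (384x512x3 uint8, red, green, blue), "mtx" (3x3 intrinsics, pixels), "cam_to_world" (4x4, takes a point from camera to world coordinates). Camera axes: x right, y up, looking along -z (the intrinsics and any distortion apply to the point x, -y, -z); pixel columns grow to the right and rows downward; lengths in m; the calibration is good to about 2 mm. A picture is of the moment at which its call begins. There is no depth.
- finish_job(): hands the job in; it is judged then, once.
The state is a dict: "clock": time; "qpos": joint angles; "qvel": joint speeds; "tau": joint torques, N m; "eef_pos": TCP position; "tool_rot": TCP orientation; "wrist_force": force on the tool from outside, world axes, zero at the start; "ft_torque": the same for the moment, N m; "finger_gap": finger opening in m; "grip_force": force on a finger pad.
Only numpy, scipy, OpenCV 4.12 (cv2) and the standard library are available. Lean on these libraries where they do the work, as an engineer would, in place of code of your own. Each camera call takes 0.05 s, during which the arm holds its last target. There are 200 camera calls.

## Task

Two holding fixtures stand on the repair bench, each with an open toggle clamp. Push down the red handle of the clamp on the fixture that holds the grey housing with the green circuit board until it passes over centre and stays locked with its spindle down on the housing; keep the housing seated in its nest, leave the other clamp, over the orange cover, open and do not press its handle.

Things in the scene. Friction and masses are not known exactly. Their poses are not given: they have to be found in the camera images.
- base_housing: Grey plastic instrument base, 88 x 104 x 18 mm, with green circuit board and a round black boss in the middle (34 mm across, top 32 mm above the underside) that the spindle presses on. Loose, about 350 g, seated in its fixture's nest. Origin: centre of its underside, 12 mm above the bench, 115 mm from the handle's hinge on the side away from the handle.
- handle_a (a joint): Angle (rad) by which the handle on the grey housing's fixture is pushed down: 0 open (a spring holds it there), about 0.9 the over-centre point, 1.05 locked stop. Pushing at the grip takes about 2 to 8 N; let go before that it springs back open, past it the handle is drawn onto the stop and stays.
- grip_a (a point): Handle of the toggle clamp on the grey housing's fixture: red round grip, 22 mm thick. Point on its centre line, 110 mm from the hinge (68 mm above the bench); grip spans 47 to 133 mm from it. x points along the handle to the hinge, y along the hinge axis, z off the upper side. Open, it rises 60 deg, leaning to the robot's side; locked, it lies level. Fixture yaw is up to 0.4 rad off square.
- grip_b (a point): The same point with the same axes on the identical clamp of the other fixture, the one that holds the orange cover. Open; to be left alone.
Mind the look-alikes: they are no part of the job. What is shaped like the base_housing but purple is not meant.

How it is judged:
By the outcome, as a careful person would: the job done as asked, in the order asked, and still so for the second after the job is handed in, with the robot touching nothing.
It also fails if it takes over 35 s, if anything falls off the work surface, if the arm or the gripper's body presses on something with over 40 N, if the wrist force passes 120 N, or if a joint passes its speed limit or range.

## Working session

There is one attempt and no reset: what is moved stays moved. The work goes in short steps, Python scripts to look and compute and a tool call to move; the robot and the scene stay as the last step left them, time stands still between calls to the robot, and variables do not carry over. Pictures are saved under pics/ and viewed, at most 10 in all, crops included, and the job is handed in when it is done.

Besides the shell and the picture viewer there is one more tool, called after "Call:" by a JSON object that holds its "fn" and its "kwargs". step_arm: Moves the arm, as the interface text tells. Its arguments: {"type":"object","properties":{"targets":{"type":"array"},"force":{"type":"number"}},"required":["targets"]}

```bash
mkdir -p pics
python3 - <<'E'
from station import telemetry, grab_frame
import cv2,numpy as np,pickle
d={}
for n in ("top","side"):
    f=grab_frame(n); d[n]=f
    cv2.imwrite(f"pics/{n}1.png",cv2.resize(f["pixels"][:,:,::-1],(800,600),interpolation=cv2.INTER_CUBIC))
    print(n,f["mtx"].round(1).tolist(),f["cam_to_world"].round(3).tolist(), f.keys())
pickle.dump(d,open("f1.pkl","wb"))
s=telemetry.state();print(s["clock"],s["eef_pos"],s["tool_rot"])
E
```

```text
top [[405.0, 0.0, 251.2], [0.0, 405.0, 188.6], [0.0, 0.0, 1.0]] [[0.012, 0.984, -0.175, 0.362], [-1.0, 0.015, 0.015, 0.029], [0.018, 0.175, 0.984, 1.188], [0.0, 0.0, 0.0, 1.0]] dict_keys(['pixels', 'mtx', 'cam_to_world'])
side [[363.2, 0.0, 256.2], [0.0, 363.2, 195.1], [0.0, 0.0, 1.0]] [[-0.956, 0.21, -0.204, 0.408], [-0.292, -0.704, 0.647, 0.537], [-0.008, 0.678, 0.735, 0.729], [0.0, 0.0, 0.0, 1.0]] dict_keys(['pixels', 'mtx', 'cam_to_world'])
0.1 [0.27197886 0.67156368 0.21783625] [[-9.26891477e-01  3.75329178e-01 -4.44750460e-04]
 [ 3.75329427e-01  9.26890460e-01 -1.37746632e-03]
 [-1.04768343e-04 -1.44368973e-03 -9.99998952e-01]]
```

View pics/top1.png

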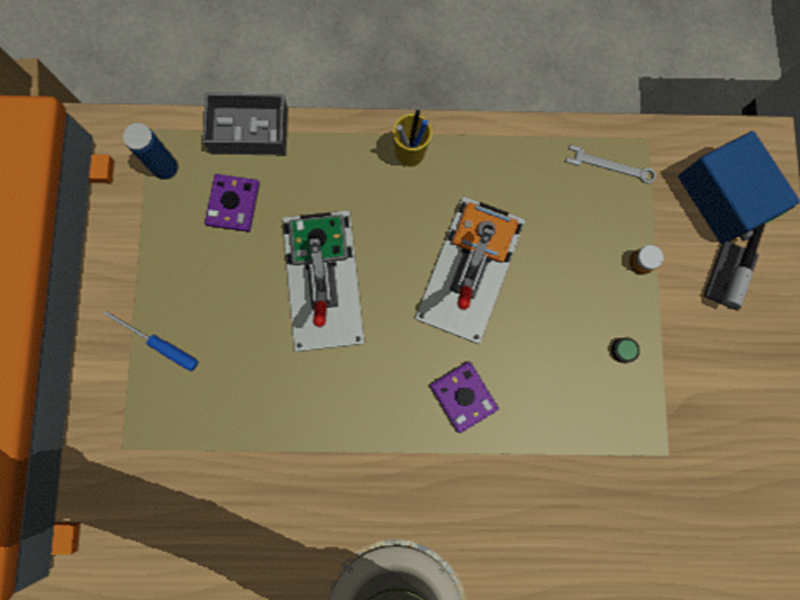

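View pics/side1.png

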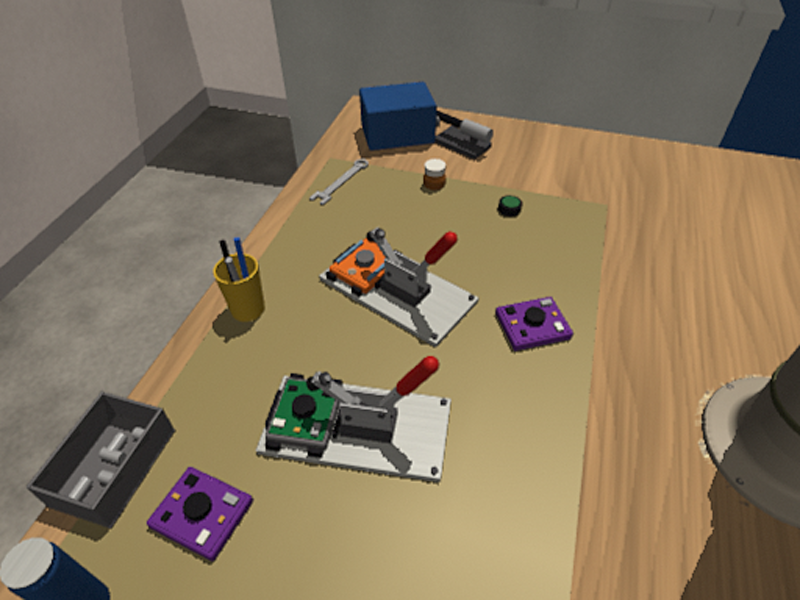

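The top view shows the grey/green fixture A at about (320,280), with its red grip tip at (320,318). The orange fixture B is at (470,270). In the side view, A's grip runs from (400,390) to (435,362) and its boss is at (304,405). Next I fit hinge position and yaw to the red grip blobs and the boss.

```bash
cat > h.py <<'E'
import numpy as np,cv2,pickle
from scipy.optimize import least_squares
def proj(f,P):
    T=np.linalg.inv(f["cam_to_world"]);p=T[:3,:3]@np.asarray(P)+T[:3,3]
    q=f["mtx"]@np.array([p[0],-p[1],-p[2]]);return q[:2]/q[2]
E
python3 - <<'E'
from h import *
d=pickle.load(open("f1.pkl","rb"))
def blob(f,c):
    hsv=cv2.cvtColor(f["pixels"],cv2.COLOR_RGB2HSV)
    m=(((hsv[...,0]<5)|(hsv[...,0]>172))&(hsv[...,1]>170)&(hsv[...,2]>60)).astype(np.uint8)
    n,l,s,ce=cv2.connectedComponentsWithStats(m)
    o=[(s[i,4],ce[i].round(1),s[i,:4]) for i in range(1,n) if s[i,4]>20];print(o)
    return min(o,key=lambda t:np.hypot(*(t[1]-c)))[1]
S=.64
for name,ct,cs,bt,bs in (("A",(320,315),(418,375),(317,237),(304,405)),("B",(466,298),(440,248),(484,231),(365,258))):
    ob=[("top",blob(d["top"],np.array(ct)*S),.09),("side",blob(d["side"],np.array(cs)*S),.09),("side",np.array(bs)*S,-1)]
    def pts(v):
        x,y,a=v;u=np.array([np.cos(a),np.sin(a),0]) # u: from handle side to housing
        h=np.array([x,y,.068]);e=np.array([0,0,1])
        return h,u,lambda s:(h+.115*u-[0,0,.024]) if s<0 else h+s*(-u*.5+e*np.sqrt(.75))
    r=least_squares(lambda v:np.concatenate([proj(d[n],pts(v)[2](s))-p for n,p,s in ob]),[.45,.1,0])
    h,u,g=pts(r.x);print(name,r.x,r.fun.round(1),"grip110",g(.11),"tip",g(.133),"locked110",h-u*.11, "boss",g(-1))
E
cat > crop.py <<'E'
from h import *
d=pickle.load(open("f1.pkl","rb"))
a=d["top"]["pixels"][125:230,165:250,::-1];b=d["side"]["pixels"][215:320,155:300,::-1]
cv2.imwrite("pics/c1.png",np.hstack([cv2.resize(x,None,fx=3.4,fy=5/5*3.4,interpolation=cv2.INTER_CUBIC) for x in (a,b)]))
E
python3 crop.py
```

```text
[(np.int32(83), array([297.3, 190. ]), array([293, 183,   9,  15], dtype=int32)), (np.int32(95), array([204.4, 200.5]), array([201, 193,   8,  16], dtype=int32))]
[(np.int32(185), array([281.8, 158.2]), array([272, 148,  20,  21], dtype=int32)), (np.int32(300), array([266.8, 239.8]), array([254, 228,  27,  25], dtype=int32))]
A [0.55852518 0.13961934 0.15500795] [ 0.3  0.1  0.1  0.3 -0.2 -0.1] grip110 [0.50418461 0.131128   0.16326279] tip [0.49282249 0.12935254 0.18318138] locked110 [0.44984404 0.12263666 0.068     ] boss [0.67214636 0.15737395 0.044     ]
[(np.int32(83), array([297.3, 190. ]), array([293, 183,   9,  15], dtype=int32)), (np.int32(95), array([204.4, 200.5]), array([201, 193,   8,  16], dtype=int32))]
[(np.int32(185), array([281.8, 158.2]), array([272, 148,  20,  21], dtype=int32)), (np.int32(300), array([266.8, 239.8]), array([254, 228,  27,  25], dtype=int32))]
B [ 0.58650023 -0.1224028  -0.33246764] [-0.2  0.6  0.5  0.5 -1.1 -1.2] grip110 [ 0.53451203 -0.10445209  0.16326279] tip [ 0.52364178 -0.10069876  0.18318138] locked110 [ 0.48252384 -0.08650138  0.068     ] boss [ 0.69520281 -0.1599361   0.044     ]
```

View pics/c1.png

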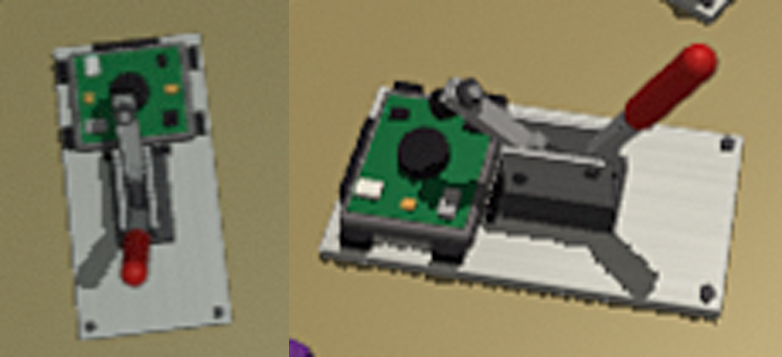

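The crop confirms A's geometry: boss at crop (423,152), grip tip at (700,60), handle leaning toward the robot. The fit is sub-pixel, giving hinge (0.5585, 0.1396) and yaw 0.155. I'll move with the gripper closed to the hinge side of the grip, just above it.

Call:
{"fn": "step_arm", "kwargs": {"targets": [[1, 10, -20, 20, 0, 0, 0.135], [1, 20, -41, 8, 0, 0, 0.135], [1, 20, -41, 8, 0, 0, 0.135], [1, 20, -41, 4, 0, 0, 0.135], [1, 20, -41, 0, 0, 0, 0], [1, 20, -41, 0, 0, 0, 0], [1, 20, -41, 0, 0, 0, 0], [1, 20, -41, 0, 0, 0, 0], [1, 20, -41, 0, 0, 0, 0], [1, 20, -41, 0, 0, 0, 0], [1, 20, -41, 0, 0, 0, 0], [1, 20, -41, 0, 0, 0, 0]], "force": 20}}

```text
clock: 1.3
eef_pos: [0.5026, 0.1991, 0.2585]
tool_rot: [[-0.988, -0.155, -0.0], [-0.155, 0.988, -0.0], [0.0, -0.0, -1.0]]
wrist_force: [1.0, 0.1, -0.2]
finger_gap: 0.0028
grip_force: 0.0
```

Call:
{"fn": "step_arm", "kwargs": {"targets": [[1, 15, -33, 0, 0, 0, 0], [1, 15, -30, 0, 0, 0, 0], [1, 0, 0, 0, 0, 0, 0]]}}

```text
clock: 1.6
eef_pos: [0.5338, 0.1329, 0.2584]
tool_rot: [[-0.989, -0.148, 0.0], [-0.148, 0.989, -0.002], [-0.0, -0.002, -1.0]]
wrist_force: [0.0, 0.3, -0.2]
finger_gap: 0.0005
grip_force: 0.0
```

Run:
```python
from h import *
from station import telemetry, grab_frame
print(telemetry.state()["eef_pos"])
a=grab_frame("side")["pixels"][170:330,140:340,::-1]
cv2.imwrite("pics/s2.png",cv2.resize(a,None,fx=3.5,fy=3.5,interpolation=cv2.INTER_CUBIC))
```

```text
[0.53378664 0.13289985 0.25838458]
```

View pics/s2.png

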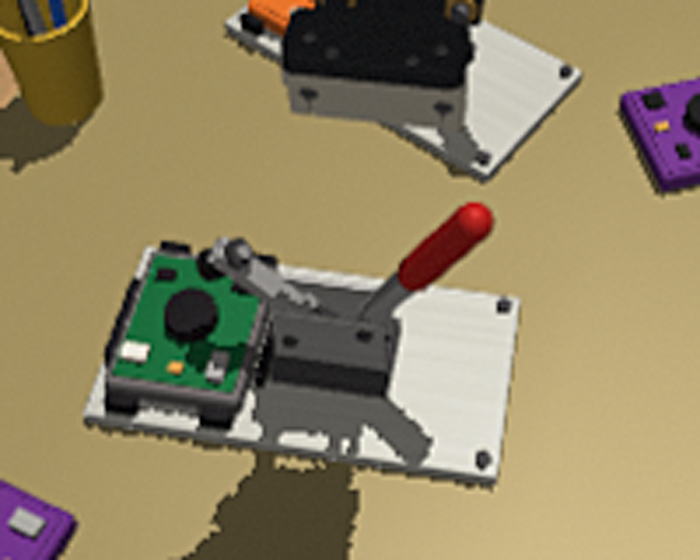

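The gripper (dark, pale lower edge at about crop (380,115)) sits above A and the handle is untouched. I'll check that the TCP projects there before descending.

Run:
```python
from h import *
d=pickle.load(open("f1.pkl","rb"))
p=np.array([.5338,.1329,.2584]);y=np.array([-.15,.989,0]);x=np.array([.989,.15,0])
for q in (p,p+.0175*y,p-.0175*y,p+.0075*x,p-.0075*x,p+[0,0,.084]): print(((proj(d["side"],q)-[140,170])*3.5).round())
h=np.array([.5585,.1396,.068]);u=np.array([.988,.154,0]);e=np.array([0,0,1])
for t in (60,50,40,30,20,10,5,2,0):
    t=np.radians(t);D=-u*np.cos(t)+e*np.sin(t);n=u*np.sin(t)+e*np.cos(t)
    print(((h+.11*D+.011*n+.0075*u)*1000).round(1))
```

```text
[409. 104.]
[404. 130.]
[414.  78.]
[394. 102.]
[424. 105.]
[408. -21.]
[521.  133.8 168.8]
[504.4 131.2 159.3]
[489.6 128.9 147.1]
[477.2 126.9 132.5]
[467.5 125.4 116. ]
[460.8 124.4  97.9]
[458.6 124.   88.5]
[457.7 123.9  82.8]
[457.2 123.8  79. ]
```

The projection is consistent: the camera-side end of the gripper body hides the fingers. Descending behind the grip.

Call:
{"fn": "step_arm", "kwargs": {"targets": [[1, 0, 3, -40, 0, 0, 0], [1, 0, 0, -30, 0, 0, 0], [1, 0, 0, -17, 0, 0, 0], [1, 0, 0, 0, 0, 0, 0]]}}

```text
clock: 2.05
eef_pos: [0.5302, 0.1419, 0.1694]
tool_rot: [[-0.988, -0.157, -0.004], [-0.157, 0.988, -0.001], [0.005, -0.0, -1.0]]
wrist_force: [0.6, -1.8, 0.6]
finger_gap: 0.0004
grip_force: 0.0
```

Call:
{"fn": "step_arm", "kwargs": {"targets": [[1, -5, -4, 0, 0, 0, 0], [1, -5, -3, 0, 0, 0, 0], [1, -8, -2, -5, 0, 0, 0], [1, -8, -1, -5, 0, 0, 0], [1, -7, -1, -6, 0, 0, 0], [1, 0, 0, 0, 0, 0, 0]]}}

```text
clock: 2.65
eef_pos: [0.4976, 0.1298, 0.1551]
tool_rot: [[-0.988, -0.155, -0.001], [-0.155, 0.988, -0.0], [0.001, -0.0, -1.0]]
wrist_force: [0.4, 0.2, 2.9]
finger_gap: 0.0005
grip_force: 1.2
```

Call:
{"fn": "step_arm", "kwargs": {"targets": [[1, -8, -1, -8, 0, 0, 0], [1, -6, -1, -7, 0, 0, 0], [1, -6, -1, -8, 0, 0, 0], [1, 0, 0, 0, 0, 0, 0]]}}

```text
clock: 3.05
eef_pos: [0.4778, 0.1268, 0.1316]
tool_rot: [[-0.988, -0.155, -0.002], [-0.155, 0.988, -0.001], [0.002, -0.0, -1.0]]
wrist_force: [1.0, 1.4, 3.6]
finger_gap: 0.001
grip_force: 1.3
```

Run:
```python
from h import *
from station import telemetry, grab_frame
s=telemetry.state();print(s["eef_pos"],s["wrist_force"])
a=grab_frame("side")["pixels"][170:330,140:340,::-1]
cv2.imwrite("pics/s3.png",cv2.resize(a,None,fx=3.5,fy=3.5,interpolation=cv2.INTER_CUBIC))
```

```text
[0.47783742 0.12678326 0.13161049] [0.98893747 1.3955643  3.56715185]
```

View pics/s3.png

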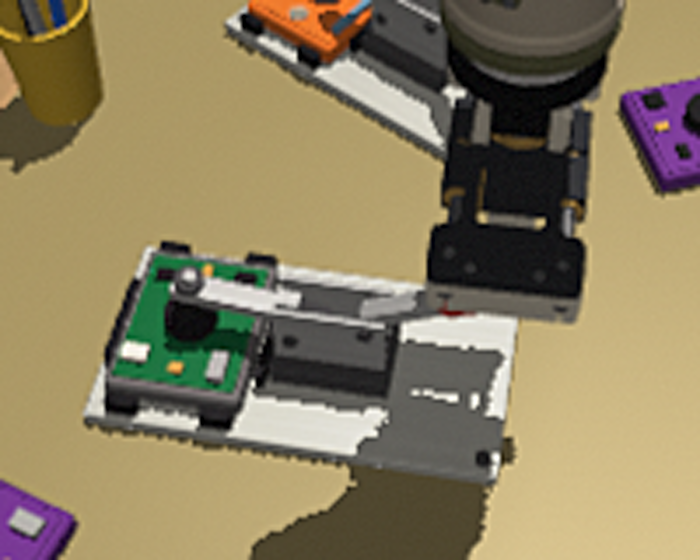

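The handle is about halfway down, and the spindle at crop (190,280) is coming down over the boss at (190,318). I'll continue the arc to the stop.

Call:
{"fn": "step_arm", "kwargs": {"targets": [[1, -5, -1, -8, 0, 0, 0], [1, -5, -1, -8, 0, 0, 0], [1, -4, 0, -9, 0, 0, 0], [1, -3, -1, -9, 0, 0, 0], [1, -2, 0, -8, 0, 0, 0], [1, -1, 0, -6, 0, 0, 0], [1, 0, 0, 0, 0, 0, 0]]}}

```text
clock: 3.8
eef_pos: [0.458, 0.1235, 0.0835]
tool_rot: [[-0.988, -0.155, -0.003], [-0.155, 0.988, -0.001], [0.003, -0.001, -1.0]]
wrist_force: [-0.6, 0.5, 1.0]
finger_gap: 0.0005
grip_force: 0.0
```

Call:
{"fn": "step_arm", "kwargs": {"targets": [[1, 0, 0, -3, 0, 0, 0], [1, 0, 0, 0, 0, 0, 0], [1, 0, 0, 15, 0, 0, 0], [1, 0, 0, 40, 0, 0, 0], [1, 0, 0, 45, 0, 0, 0], [1, 0, 0, 45, 0, 0, 0], [1, -10, 40, 20, 0, 0, 0], [1, -10, 45, 0, 0, 0, 0], [1, -10, 45, 0, 0, 0, 0], [1, -10, 45, 0, 0, 0, 0], [1, 0, 0, 0, 0, 0, 0]]}}

```text
clock: 4.9
eef_pos: [0.4172, 0.3054, 0.2471]
tool_rot: [[-0.987, -0.162, 0.0], [-0.162, 0.987, 0.004], [-0.001, 0.003, -1.0]]
wrist_force: [0.1, -0.9, 0.0]
finger_gap: 0.0005
grip_force: 0.0
```

Run:
```python
from h import *
from station import telemetry, grab_frame
s=telemetry.state();print(s["clock"],s["eef_pos"],s["wrist_force"])
a=grab_frame("side")["pixels"][130:330,130:340,::-1];b=grab_frame("top")["pixels"][115:240,160:350,::-1]
cv2.imwrite("pics/s4.png",cv2.resize(a,None,fx=3,fy=3,interpolation=cv2.INTER_CUBIC))
cv2.imwrite("pics/t4.png",cv2.resize(b,None,fx=4,fy=4,interpolation=cv2.INTER_CUBIC))
```

```text
4.9 [0.41715677 0.30537732 0.24710777] [ 0.12489287 -0.90299964  0.0156919 ]
```

View pics/s4.png

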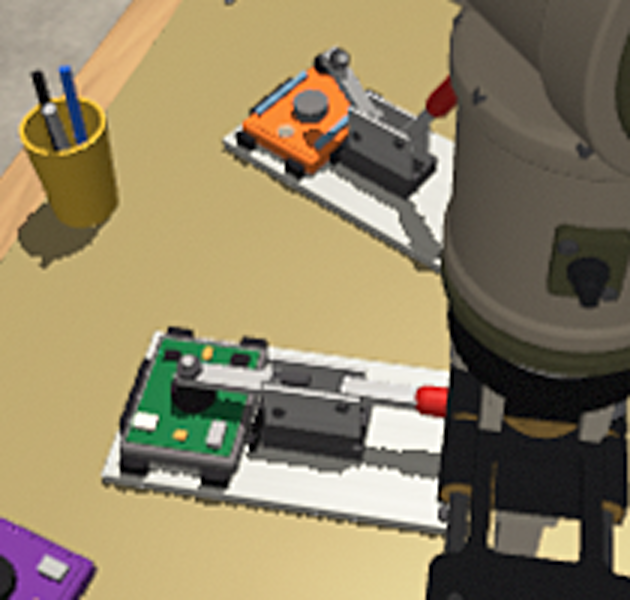

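View pics/t4.png

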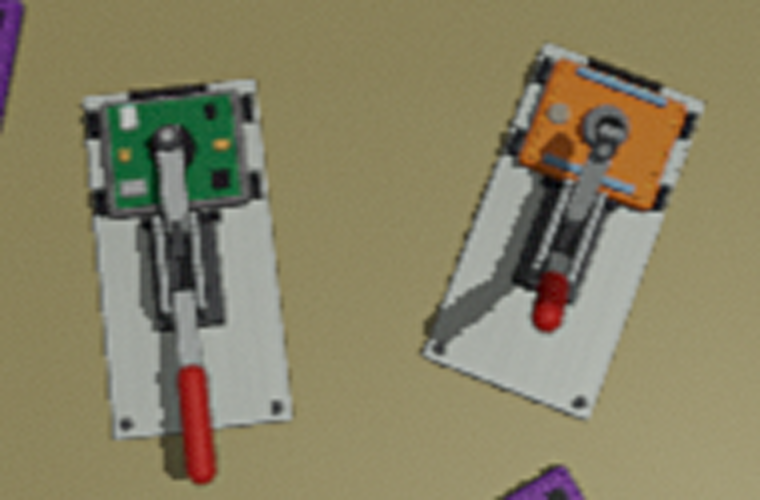

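The top crop shows A's handle lying flat, from (185,300) to (203,475), and the spindle on the boss at (170,140). The housing is seated, B's handle is still open, and the arm is clear.

```bash
python3 -c "from station import finish_job; print(finish_job())"
```

```text
the job is handed in; nothing more can be done
None
```

The clamp on the grey housing's fixture is locked down with its spindle on the boss and the housing still seated. The orange cover's clamp is open and was not touched, and the job was handed in at about 5 s on the robot's clock.

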